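# Make up two drone repair kits

## Task

Make up the two drone repair kits. In the black tray put the red motor in the short compartment and the green battery in the long one; in the white tray put the yellow-lidded screw jar in the compartment at the yellow-tab end, the camera in the middle one and the blue motor in the one at the other end. Everything should stand flat on the tray floor, the same way up as it stands now, and the grey motor stays where it is.

Things in the scene. Friction and masses are not known exactly. Their poses are not given: they have to be found in the camera images.
- black_tray: Black open tray, grey inside, with two compartments along its length. Fixed. Outside 70 (its x) by 204 (its y) by 14 mm high; walls, partitions and floor 3 mm thick. Origin at the centre of its underside. Short compartment: 64 by 64 mm inside, centre at x = 0, y = +67 mm; long one: 64 (x) by 131 mm (y), centre at x = 0, y = -33.5 mm.
- white_tray: White open tray with three equal compartments along its length; a yellow tab sticks out 12 mm from its +y end. Fixed. Outside 70 (its x) by 204 (its y) by 14 mm high; walls, partitions and floor 3 mm thick. Origin at the centre of its underside. Compartments: 64 by 64 mm inside, centres at x = 0 and y = +67 mm (tab end), 0 and -67 mm.
- red_motor: Small upright drone motor with a red top: cylinder 36 mm in diameter, 40 mm tall, plus a thin 5 mm shaft standing 10 mm above the middle. Origin at the centre of its underside, z up; about 85 g.
- blue_motor: Small upright drone motor with a blue top: cylinder 36 mm in diameter, 40 mm tall, plus a thin 5 mm shaft standing 10 mm above the middle. Origin at the centre of its underside, z up; about 85 g.
- grey_motor: Small upright drone motor with a grey top: cylinder 36 mm in diameter, 40 mm tall, plus a thin 5 mm shaft standing 10 mm above the middle. Worn out and not for a kit: leave it alone. Origin at the centre of its underside, z up; about 85 g.
- battery: Green battery pack with a black band round its sides and a pale label on top: 76 mm (its x) by 36 mm (its y) by 38 mm high, plus a small black plug 16 mm wide sticking out 10 mm from its +x end. Origin at the centre of the underside of the 76 mm pack, z up; 130 to 200 g. It may lie either way round in its compartment.
- camera: Small grey block camera standing upright: 26 mm (its x) by 38 mm (its y) by 42 mm high, a black lens 22 mm in diameter sticking out 8 mm from its -x face (its centre 26 mm up), a red button on top. Origin at the centre of the underside of the block, z up; 70 to 115 g. It may face any way in its compartment.
- screw_jar: Small clear screw jar with a yellow lid: cylinder 34 mm in diameter, 42 mm tall. Origin at the centre of its underside, z up; 50 to 75 g.

How it is judged (in metres and radians):
At the end, for the whole second after the job is handed in: Each of the five parts is in its named compartment (centre within 17 mm of the compartment's centre each way; camera 22, battery 30 along), underside within 3.5 mm of the tray floor, upright within 7 degrees and at rest; the grey motor is within 20 mm of its start (x of red_motor in the frame of black_tray between -0.0165 and 0.0165 m and y of red_motor in the frame of black_tray between 0.0505 and 0.0835 m and z of red_motor in the frame of black_tray between 0 and 0.0065 m and angle between each of red_motor, battery, screw_jar, camera, blue_motor's own z axis and vertical below 0.12 rad and linear speed of each of red_motor, battery, screw_jar, camera, blue_motor below 0.01 m/s and x of battery in the frame of black_tray between -0.0165 and 0.0165 m and y of battery in the frame of black_tray between -0.0635 and -0.0035 m and z of battery in the frame of black_tray between 0 and 0.0065 m and x of screw_jar in the frame of white_tray between -0.0175 and 0.0175 m and y of screw_jar in the frame of white_tray between 0.0495 and 0.0845 m and z of screw_jar in the frame of white_tray between 0 and 0.0065 m and x of camera in the frame of white_tray between -0.022 and 0.022 m and y of camera in the frame of white_tray between -0.022 and 0.022 m and z of camera in the frame of white_tray between 0 and 0.0065 m and x of blue_motor in the frame of white_tray between -0.0165 and 0.0165 m and y of blue_motor in the frame of white_tray between -0.0835 and -0.0505 m and z of blue_motor in the frame of white_tray between 0 and 0.0065 m and distance of grey_motor from where it was at the start of the episode below 0.02 m); the robot touches nothing.
It fails at once if the grey motor is moved by more than 20 mm (distance of grey_motor from where it was at the start of the episode above 0.02 m).
It also fails if it takes over 106 s, if anything falls off the work surface, if the arm or the gripper's body presses on something with over 40 N, if the wrist force passes 120 N, or if a joint passes its speed limit or range.

## Robot

A 6-joint arm with a two-finger parallel gripper is mounted at the origin on the work surface. World frame = base frame: x ahead of the robot, y to its left, z up, the work surface at z = 0. Lengths are in mm, angles in degrees, forces in N, time in s.
With the tool pointing down it reaches from about 350 to 850 mm from the base axis. Payload 8.1 kg.
Tool frame: the origin (TCP) lies between the finger pads; the fingertips stand 22 mm ahead of it and the grasp point (between the pads) lies 3 mm ahead of it; z points along the fingers, y is the line along which they close (so a half turn about z gives the same grasp; the last joint's range is limited). The gripper opens to 85 mm and grips with 20 to 120 N. Pads are 22 mm wide; open, the fingers measure 114 mm over their backs; the gripper's body (76 mm by 85 mm) begins 54 mm behind the grasp point. The pads swing forward as they close: fully open they stand 13 mm farther back than shut.
Start: joints at [-69.752, 7.471, 85.268, -0, 87.261, -4.893], TCP at [254.932, -543.153, 253.292] pointing down, gripper open.
Joint ranges: [-169.43, 169.43], [-51.17, 129.36], [1.28, 143.12], [-76.62, 256.62], [0, 156.53], [-152.29, 152.29]. Speed limits (degrees/s): [136.94, 136.94, 159.86, 180, 180, 180].

## Interface

Orientations are given as [roll, pitch, yaw] about the fixed x, y, z axes, in that order (R = Rz(yaw) Ry(pitch) Rx(roll)).
In Python, from bench import r, vision gives the robot as it stands.
- The arm moves only by the tool step_arm, never from a script. Its argument "targets" is a list that holds one entry, the list of rows, each a list of 6 numbers: the shift along the world's x, y, z in mm, then the turn, a rotation vector about the world's x, y, z in rad. In form: [[[x, y, z, rx, ry, rz], ...]]. A call has 1 to 12 rows; each row is the pose to reach, as a shift and turn from the pose commanded when the call began; what a row does not reach only later rows make up. A row lasts 1/12 s, in which the tool goes at most 41.7 mm and 7.16 degrees, less where a joint would pass 70% of its speed; a pose out of reach is approached as far as the arm can. A call with a gripper value outside its range is refused whole. "fingers" is the gripper's target within -1 to 1 (shut at 1, half-way at 0, fully open at -1), set as the call begins (left out, the last holds). The fingers move at their own pace and stop on an object; "newtons" is the grip in N (left out, the last holds). Time passes only in rows, so rows that repeat a pose let the fingers close. It gives the time, the measured TCP pose, the force, the opening and the grip force at its end, in the units of the state.
- r.sense(): the state, without advancing time (a new reading comes with each control period).
- vision.snapshot(name): name is "scene" or "top"; returns a dict with "img" (420x560x3 uint8, blue, green, red), "mtx" (3x3 intrinsics, pixels), "eye" and "attitude" of the camera in the world. Camera axes: x right, y up, looking along -z (the intrinsics and any distortion apply to the point x, -y, -z); pixel columns grow to the right and rows downward; lengths in mm; the calibration is good to about 2 mm. A picture is of the moment at which its call begins. There is no depth.
- r.hand_in(): hands the job in; it is judged then, once.
The state is a dict: "time": time; "joint_pos": joint angles; "qd": joint speeds; "joint_efforts": joint torques, N m; "tool_pos": TCP position; "tcp_rot": TCP orientation; "ft_force": force on the tool from outside, world axes, zero at the start; "wrist_torque": the same for the moment, N m; "finger_gap": finger opening in mm; "grip_force": force on a finger pad.
Only numpy, scipy, OpenCV 4.12 (cv2) and the standard library are available. Lean on these libraries where they do the work, as an engineer would, in place of code of your own. Each camera call takes 0.05 s, during which the arm holds its last target. There are 200 camera calls.

## Working session

There is one attempt and no reset: what is moved stays moved. The work goes in short steps, Python scripts to look and compute and a tool call to move; the robot and the scene stay as the last step left them, time stands still between calls to the robot, and variables do not carry over. Pictures are saved under pics/ and viewed, at most 14 in all, crops included, and the job is handed in when it is done.

Besides the shell and the picture viewer there is one more tool, called after ">>>" as name(argument=value, ...), one argument or row to a line, values as JSON. step_arm: Moves the arm, as the interface text tells. Its arguments: {"type":"object","properties":{"targets":{"type":"array"},"fingers":{"type":"number"},"newtons":{"type":"number"}},"required":["targets"]}

```bash
mkdir -p pics; cat > h.py <<'E'
import numpy as np, cv2, json
from bench import r, vision
def snap(n,f=None):
    s=vision.snapshot(n)
    if f: cv2.imwrite('pics/'+f,s['img'])
    return s
E
python3 - <<'E'
from h import *
for n in('scene','top'):
    s=snap(n,n+'0.png'); print(n,{k:s[k] for k in s if k!='img'})
print(r.sense())
E
```

```text
scene {'mtx': array([[489.31908274,   0.        , 265.77472776],
       [  0.        , 489.31908274, 209.24551971],
       [  0.        ,   0.        ,   1.        ]]), 'eye': array([1476.81613393,  -42.94324778,  605.72893736]), 'attitude': array([58.44930253,  0.31567765, 87.41151182])}
top {'mtx': array([[419.42503701,   0.        , 283.08363075],
       [  0.        , 419.42503701, 206.69390157],
       [  0.        ,   0.        ,   1.        ]]), 'eye': array([ 371.2400427 ,   14.55555753, 1106.96788998]), 'attitude': array([  9.8385112 ,  -0.74252762, -89.65264906])}
{'time': 0.1, 'joint_pos': array([-6.97523331e+01,  7.51307378e+00,  8.53233928e+01,  1.12302738e-04,
        8.72615740e+01, -4.89290818e+00]), 'qd': array([-0.01181812, -0.06284213, -0.20091058,  0.05967093, -0.00281434,
        0.03327579]), 'joint_efforts': array([ 2.89569194e-03, -5.70952427e+01, -5.01941013e+01, -3.25351675e-05,
        8.11773527e-03, -1.00432956e-04]), 'tool_pos': array([ 254.76620242, -542.7155135 ,  252.32201296]), 'tcp_rot': array([-1.79902326e+02, -8.47398045e-03,  2.51405624e+01]), 'ft_force': array([-0.80297681,  0.54748503, -0.11088947]), 'wrist_torque': array([ 0.00189673, -0.00294438,  0.01357395]), 'grip_force': 0.0, 'finger_gap': 85.45870677508717}
```

View pics/top0.png

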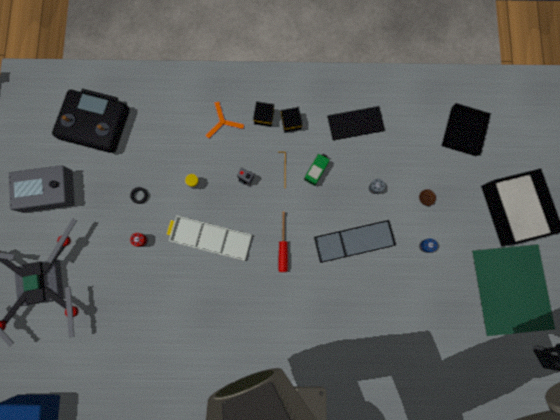

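View pics/scene0.png

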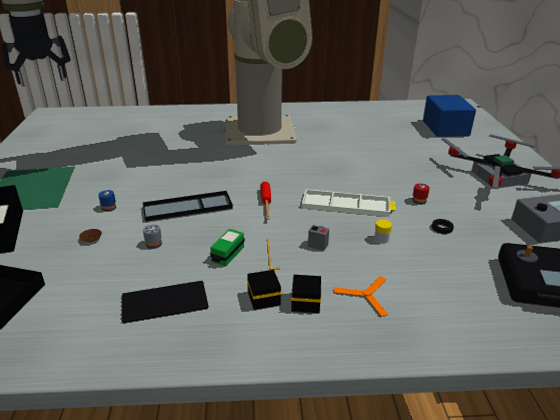

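The top view shows image up as world +x and left as +y. Pixel positions: red motor (138,239), jar (192,181), camera (246,176), battery (317,169), grey motor (377,186), blue motor (429,245), white tray (211,238) with its tab at the left, black tray (355,241) with its short compartment at the left. The scene view agrees with this.

```bash
cat >> h.py <<'E'
from scipy.spatial.transform import Rotation as Ro
def ray(s,u,v):
    K=s['mtx']; d=np.array([(u-K[0,2])/K[0,0],-(v-K[1,2])/K[1,1],-1.])
    return Ro.from_euler('xyz',s['attitude'],degrees=True).apply(d)
def onz(s,u,v,z):
    d=ray(s,u,v); return s['eye']+d*(z-s['eye'][2])/d[2]
def pix(s,p):
    q=Ro.from_euler('xyz',s['attitude'],degrees=True).inv().apply(np.array(p)-s['eye']); K=s['mtx']
    return K[0,0]*q[0]/-q[2]+K[0,2], K[1,2]-K[1,1]*q[1]/-q[2]
def blobs(m,roi,amin=15):
    x0,y0,x1,y1=roi; k=np.zeros_like(m); k[y0:y1,x0:x1]=m[y0:y1,x0:x1]
    n,l,st,c=cv2.connectedComponentsWithStats(k)
    return [(st[i,4],c[i],l==i) for i in range(1,n) if st[i,4]>=amin]
def rng(hsv,lo,hi): return cv2.inRange(hsv,np.array(lo),np.array(hi))
E
python3 - <<'E'
from h import *
s=snap('top'); im=s['img']; hsv=cv2.cvtColor(im,cv2.COLOR_BGR2HSV)
red=rng(hsv,(0,120,60),(8,255,255))|rng(hsv,(170,120,60),(180,255,255))
yel=rng(hsv,(22,130,100),(34,255,255)); grn=rng(hsv,(45,100,50),(80,255,255)); blu=rng(hsv,(105,120,50),(128,255,255))
wht=rng(hsv,(0,0,165),(180,45,255)); 
for n,m,roi,z in [('red',red,(120,220,160,260),40),('jar',yel,(180,165,210,195),42),('tab',yel,(155,210,185,245),8),('cambtn',red,(230,160,265,195),42),('bat',grn,(295,145,340,195),38),('blue',blu,(410,230,450,260),40),('white',wht,(160,205,260,270),14)]:
    for a,c,mm in blobs(m,roi,2):
        rc=cv2.minAreaRect(np.argwhere(mm)[:,::-1].astype(np.float32)); 
        P=np.array([onz(s,*p,z)[:2] for p in cv2.boxPoints(rc)])
        print(n,a,c.round(1),onz(s,*c,z).round(0)[:2],'box',P.round(0).tolist())
big=cv2.resize(im[140:275,120:450],None,fx=2.4,fy=2.4,interpolation=cv2.INTER_CUBIC); cv2.imwrite('pics/c1.png',big)
E
```

```text
red 132 [137.3 239.2] [470. 371.] box [[460.0, 393.0], [491.0, 385.0], [480.0, 351.0], [449.0, 359.0]]
jar 128 [191.2 179.7] [625. 241.] box [[624.0, 262.0], [647.0, 241.0], [626.0, 220.0], [603.0, 241.0]]
tab 50 [169.9 227.1] [505. 298.] box [[488.0, 308.0], [525.0, 297.0], [522.0, 289.0], [485.0, 300.0]]
cambtn 12 [241.3 172.2] [646. 111.] box [[650.0, 115.0], [650.0, 107.0], [642.0, 107.0], [642.0, 115.0]]
bat 259 [317.8 167.1] [663. -89.] box [[631.0, -50.0], [703.0, -89.0], [685.0, -121.0], [614.0, -82.0]]
blue 136 [428.3 245.2] [ 460. -369.] box [[445.0, -350.0], [475.0, -352.0], [476.0, -393.0], [445.0, -391.0]]
white 488 [187.1 231.7] [493. 252.] box [[468.0, 286.0], [531.0, 271.0], [516.0, 218.0], [453.0, 233.0]]
white 505 [211.4 238. ] [477. 188.] box [[452.0, 223.0], [514.0, 209.0], [499.0, 153.0], [438.0, 168.0]]
white 494 [236.2 244.4] [460. 123.] box [[436.0, 158.0], [498.0, 143.0], [483.0, 88.0], [422.0, 104.0]]
```

View pics/c1.png

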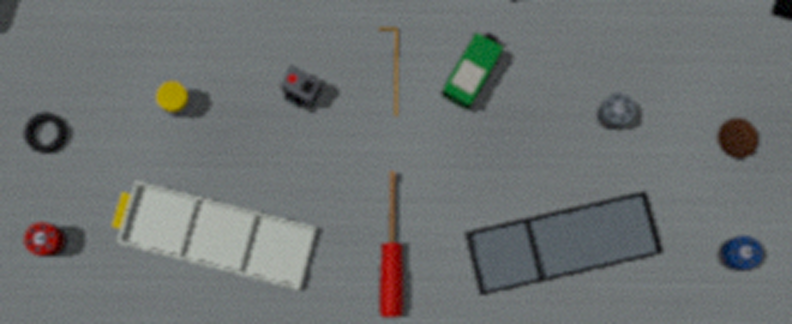

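The crop shows the lens on the camera's lower-left side. The motors show a little of their sides and the black tray's outline is crisp. Next I measure the black tray, the grey motor and the camera, and cross-check with the scene view.

```bash
python3 - <<'E'
from h import *
t=snap('top'); im=t['img']; hsv=cv2.cvtColor(im,cv2.COLOR_BGR2HSV)
dk=rng(hsv,(0,0,0),(180,255,52)); 
for a,c,mm in blobs(dk,(308,212,402,270),40):
    pts=np.argwhere(mm)[:,::-1].astype(np.float32); rc=cv2.minAreaRect(pts); B=cv2.boxPoints(rc)
    P=np.array([onz(t,*p,14)[:2] for p in B]); print('black',a,P.round(0).tolist(),'ctr',P.mean(0).round(1),'sides',np.linalg.norm(np.diff(P,axis=0),axis=1).round(0))
s=snap('scene'); im2=s['img']; h2=cv2.cvtColor(im2,cv2.COLOR_BGR2HSV)
# triangulate: ray pairs of side-silhouette/lid centroids
red=rng(h2,(0,120,50),(8,255,255))|rng(h2,(170,120,50),(180,255,255)); blu=rng(h2,(105,100,40),(128,255,255)); yel=rng(h2,(22,120,90),(34,255,255)); grn=rng(h2,(45,90,40),(80,255,255))
for n,m,roi in [('red',red,(405,175,440,210)),('blue',blu,(90,180,125,215)),('jar',yel,(365,210,400,245)),('bat',grn,(200,220,255,270)),('btn',red,(300,215,335,250))]:
    for a,c,mm in blobs(m,roi,4):
        q=np.argwhere(mm); print(n,a,c.round(1),'v',q[:,0].min(),q[:,0].max(),'u',q[:,1].min(),q[:,1].max())
# predicted scene pixel of guesses at mid height
for n,p in [('red',(473,374,20)),('blue',(460,-373,20)),('jar',(625,241,36)),('bat',(660,-87,38)),('btn',(646,111,42))]: print(n,np.round(pix(s,p),1))
A=cv2.resize(im[158:194,228:264],(400,400),interpolation=cv2.INTER_CUBIC); B=cv2.resize(im2[215:257,298:340],(400,400),interpolation=cv2.INTER_CUBIC)
cv2.imwrite('pics/c2.png',np.hstack([A,B]))
E
```

```text
black 47 [[525.0, -270.0], [527.0, -277.0], [465.0, -294.0], [463.0, -288.0]] ctr [ 495.  -282.2] sides [ 7. 64.  7.]
black 49 [[495.0, -140.0], [497.0, -148.0], [433.0, -164.0], [431.0, -156.0]] ctr [ 464.  -152.1] sides [ 8. 67.  8.]
black 42 [[482.0, -81.0], [484.0, -90.0], [419.0, -100.0], [417.0, -91.0]] ctr [450.6 -90.4] sides [10. 66. 10.]
red 196 [420.6 191.9] v 184 199 u 413 428
blue 202 [106.8 198.2] v 190 205 u 99 115
jar 4 [392.5 210. ] v 210 210 u 391 394
jar 199 [383.2 226.3] v 220 233 u 375 391
bat 457 [226.1 244.6] v 229 257 u 211 243
bat 147 [229.6 256.4] v 242 265 u 211 243
btn 14 [323.1 229.9] v 229 231 u 321 325
red [421.6 193.8]
blue [108.7 199.6]
jar [383.3 224.6]
bat [227.4 238. ]
btn [323.7 229.6]
```

View pics/c2.png

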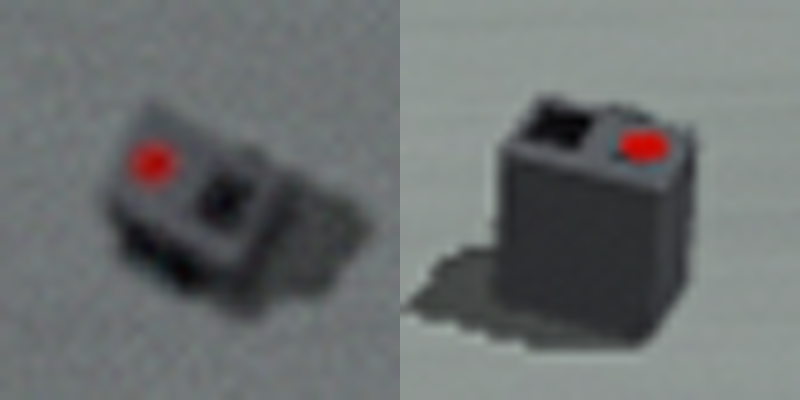

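The top crop puts the camera's top-face centre at about pixel (245,173.6), with its long side along 62.7° and the lens toward -x/+y; the scene crop agrees.

Positions in mm:

| Thing | Position |
|---|---|
| Red motor | (471,372) |
| Blue motor | (460,-376) |
| Jar | (625,241) |
| Camera | (642,102) |
| Battery | (660,-87), yaw -28° |
| White tray compartments (tab end, middle, far end) | (494,254), (478,190), (461,124), grip yaw 75.8° |
| Black tray compartments (short, long) | (457,-121), (479,-217), grip yaw 103.3° |

Blue motor first.

>>> step_arm(
  targets=[
    [[205,167,-122,0,0,0.885],[205,167,-122,0,0,0.885],[205,167,-122,0,0,0.885],[205,167,-122,0,0,0.885],[205,167,-122,0,0,0.885],[205,167,-122,0,0,0.885],[205,167,-122,0,0,0.885],[205,167,-122,0,0,0.885],[205,167,-122,0,0,0.885],[205,167,-122,0,0,0.885],[205,167,-122,0,0,0.885],[205,167,-122,0,0,0.885]],
  ],
  fingers=-1,
  newtons=40,
)

```text
time: 1.25
tool_pos: [459.5, -377.5, 132.3]
tcp_rot: [179.9, 0.1, 75.7]
ft_force: [-0.4, 0.3, -0.5]
finger_gap: 85.5
grip_force: 0.0
```

>>> step_arm(
  targets=[
    [[0,1,-60,0,0,0],[0,1,-60,0,0,0],[0,1,-75,0,0,0],[0,1,-85,0,0,0],[0,1,-95,0,0,0],[0,1,-95,0,0,0],[0,1,-95,0,0,0]],
  ],
)

```text
time: 1.83
tool_pos: [459.8, -375.6, 36.6]
tcp_rot: [180.0, 0.0, 75.8]
ft_force: [-1.4, 0.2, 0.9]
finger_gap: 85.4
grip_force: 0.0
```

```bash
python3 - <<'E'
from h import *
t=snap('top')['img'][215:285,390:470]; s=snap('scene')['img'][160:230,65:145]
cv2.imwrite('pics/d1.png',np.hstack([cv2.resize(t,(400,350)),cv2.resize(s,(400,350))]))
E
```

```text
(no output)
```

View pics/d1.png

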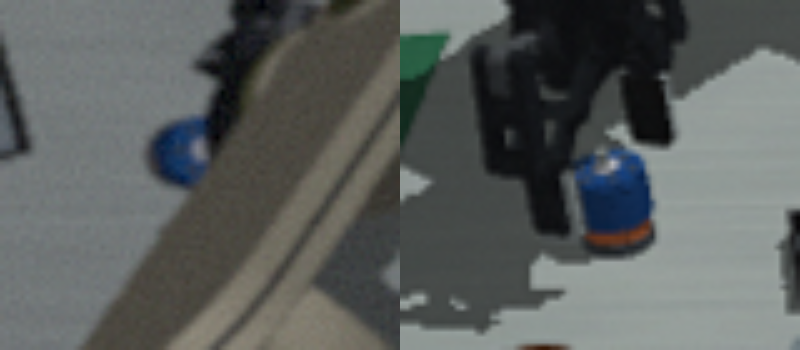

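The motor is between the fingers, about 5 mm toward +y of their midpoint. I shift and close.

>>> step_arm(
  targets=[
    [[3,4,0,0,0,0],[3,4,0,0,0,0],[3,4,0,0,0,0],[3,4,0,0,0,0],[3,4,0,0,0,0],[3,4,0,0,0,0],[3,4,0,0,0,0],[3,4,0,0,0,0],[3,4,0,0,0,0],[3,4,0,0,0,0]],
  ],
  fingers=1,
)

```text
time: 2.77
tool_pos: [463.3, -371.4, 36.9]
tcp_rot: [179.9, 0.0, 75.8]
ft_force: [-0.4, 1.4, 5.3]
finger_gap: 34.9
grip_force: 40.1
```

>>> step_arm(
  targets=[
    [[0,0,40,0,0,0],[0,0,80,0,0,0],[-2,495,95,0,0,0],[-2,495,95,0,0,0],[-2,495,95,0,0,0],[-2,495,95,0,0,0],[-2,495,95,0,0,0],[-2,495,95,0,0,0],[-2,495,95,0,0,0],[-2,495,95,0,0,0],[-2,495,95,0,0,0],[-2,495,95,0,0,0]],
  ],
)

```text
time: 3.77
tool_pos: [460.4, 47.1, 128.7]
tcp_rot: [-180.0, 0.0, 75.8]
ft_force: [1.1, -0.4, -1.6]
finger_gap: 34.7
grip_force: 40.3
```

>>> step_arm(
  targets=[
    [[0,0,0,0,0,0],[0,0,0,0,0,0],[0,0,0,0,0,0]],
  ],
)

```text
time: 4.02
tool_pos: [460.9, 45.2, 128.5]
tcp_rot: [-180.0, 0.0, 75.9]
ft_force: [0.1, 0.2, -0.9]
finger_gap: 34.6
grip_force: 40.3
```

>>> step_arm(
  targets=[
    [[0,79,0,0,0,0],[0,79,0,0,0,0],[0,79,0,0,0,0],[0,79,-30,0,0,0],[0,79,-60,0,0,0],[0,79,-60,0,0,0],[0,79,-60,0,0,0]],
  ],
)

```text
time: 4.6
tool_pos: [459.5, 122.6, 67.2]
tcp_rot: [-179.7, 0.1, 75.7]
ft_force: [0.3, -0.4, -0.9]
finger_gap: 34.9
grip_force: 40.4
```

```bash
python3 - <<'E'
from h import *
print(r.sense()['tool_pos'])
t=snap('top')['img'][200:280,150:270]; s=snap('scene')['img'][140:230,285:405]
cv2.imwrite('pics/d2.png',np.hstack([cv2.resize(t,(400,267)),cv2.resize(s,(400,300))[:267]]))
E
```

```text
[459.49172179 122.55706455  67.22428461]
```

View pics/d2.png

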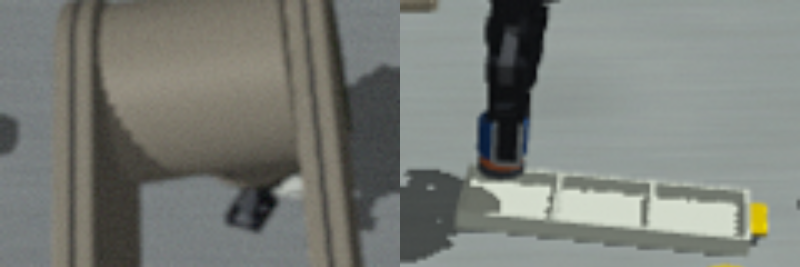

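The motor hangs over the far-end compartment in the scene crop (501,160), with the compartment below it. I lower it and release.

>>> step_arm(
  targets=[
    [[1,1,-15,0,0,0],[1,1,-22,0,0,0],[1,1,-26,0,0,0],[1,1,-26,0,0,0],[1,1,-26,0,0,0]],
  ],
)

```text
time: 5.12
tool_pos: [462.5, 125.2, 43.5]
tcp_rot: [180.0, -0.0, 75.8]
ft_force: [0.8, -0.6, -0.9]
finger_gap: 34.6
grip_force: 40.4
```

>>> step_arm(
  targets=[
    [[0,0,0,0,0,0],[0,0,0,0,0,0],[0,0,0,0,0,0],[0,0,0,0,0,0],[0,0,0,0,0,0],[0,0,20,0,0,0],[0,0,50,0,0,0],[0,0,90,0,0,0],[0,0,90,0,0,0]],
  ],
  fingers=-1,
)

```text
time: 5.87
tool_pos: [466.6, 126.1, 140.9]
tcp_rot: [179.4, -0.2, 75.9]
ft_force: [2.3, -0.3, 1.6]
finger_gap: 85.2
grip_force: 0.0
```

>>> step_arm(
  targets=[
    [[163,117,0,0,0,0],[163,117,0,0,0,0],[163,117,0,0,0,0],[163,117,0,0,0,0],[163,117,0,0,0,0],[163,117,0,0,0,0],[163,117,-40,0,0,0],[163,117,-70,0,0,0],[163,117,-70,0,0,0],[163,117,-70,0,0,0]],
  ],
)

```text
time: 6.7
tool_pos: [622.9, 241.6, 60.4]
tcp_rot: [-179.7, 0.2, 75.9]
ft_force: [0.4, 0.3, 0.5]
finger_gap: 85.5
grip_force: 0.0
```

```bash
python3 - <<'E'
from h import *
t=snap('top')['img'][160:280,100:260]; s=snap('scene')['img'][140:260,290:450]
cv2.imwrite('pics/d3.png',np.hstack([cv2.resize(t,(400,300)),cv2.resize(s,(400,300))]))
E
```

```text
(no output)
```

View pics/d3.png

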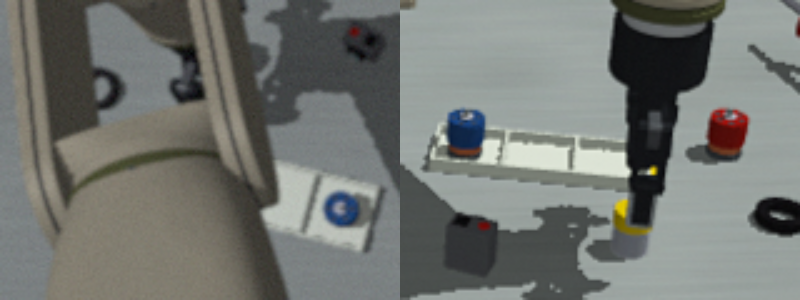

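Blue stands in its compartment at (466,130) in the scene crop. The near finger at (643,190) looks a bit right of the jar (631,230), so I check that numerically.

```bash
python3 - <<'E'
from h import *
s=snap('scene'); 
for p in [(623+47,241.6-12,52),(623+40,241.6-10,60),(625,241,21),(625,236,21)]: print(p,np.round(pix(s,p),1))
print(r.sense()['tool_pos'])
im=s['img']; g=cv2.cvtColor(im,cv2.COLOR_BGR2GRAY)
for v in range(205,230,3): print(v,g[v,374:402].tolist())
E
```

```text
(670, 229.6, 52) [384.3 230.4]
(663, 231.6, 60) [384.9 225.1]
(625, 241, 21) [382.5 230.5]
(625, 236, 21) [380.2 230.5]
[626.96048473 242.70901932  66.12603326]
205 [223, 222, 223, 223, 224, 226, 206, 92, 2, 18, 20, 19, 20, 18, 18, 17, 13, 61, 43, 19, 17, 17, 10, 119, 158, 163, 161, 161]
208 [225, 224, 224, 223, 224, 223, 226, 233, 161, 52, 15, 16, 94, 111, 151, 180, 200, 187, 150, 68, 15, 15, 45, 149, 167, 164, 163, 161]
211 [118, 118, 117, 117, 118, 115, 139, 90, 30, 15, 17, 20, 18, 15, 15, 15, 17, 15, 17, 18, 18, 11, 111, 163, 168, 166, 165, 164]
214 [119, 122, 124, 124, 124, 124, 128, 113, 56, 19, 16, 20, 24, 24, 24, 26, 30, 28, 27, 22, 16, 12, 84, 154, 166, 164, 164, 163]
217 [164, 165, 166, 167, 167, 168, 170, 154, 109, 95, 47, 15, 19, 22, 20, 17, 15, 16, 54, 74, 86, 128, 159, 165, 162, 163, 162, 163]
220 [167, 165, 166, 169, 174, 190, 192, 137, 93, 74, 33, 17, 20, 18, 18, 18, 16, 62, 82, 140, 164, 166, 164, 163, 164, 165, 164, 165]
223 [162, 151, 174, 186, 183, 184, 185, 123, 88, 51, 19, 18, 17, 18, 17, 18, 27, 79, 106, 155, 165, 164, 163, 164, 162, 164, 163, 163]
226 [165, 107, 82, 82, 114, 168, 145, 101, 77, 35, 16, 17, 17, 18, 19, 15, 48, 80, 142, 164, 166, 165, 168, 165, 166, 167, 166, 165]
229 [134, 109, 87, 90, 92, 95, 96, 94, 80, 78, 68, 56, 51, 52, 45, 40, 77, 108, 154, 164, 163, 163, 163, 163, 162, 163, 162, 162]
```

>>> step_arm(
  targets=[
    [[0,-4,-12,0,0,0],[0,-4,-24,0,0,0],[0,-4,-24,0,0,0],[0,-4,-24,0,0,0]],
  ],
)

```text
time: 7.18
tool_pos: [624.1, 237.8, 37.4]
tcp_rot: [-179.9, 0.1, 75.8]
ft_force: [0.1, -1.2, 0.0]
finger_gap: 85.4
grip_force: 0.0
```

>>> step_arm(
  targets=[
    [[0,0,0,0,0,0],[0,0,0,0,0,0],[0,0,0,0,0,0],[0,0,0,0,0,0],[0,0,0,0,0,0],[0,0,0,0,0,0],[0,0,0,0,0,0],[0,0,0,0,0,0],[0,0,0,0,0,0]],
  ],
  fingers=1,
  newtons=30,
)

```text
time: 7.93
tool_pos: [625.6, 238.5, 39.5]
tcp_rot: [180.0, -0.0, 75.9]
ft_force: [-0.6, 0.7, 4.7]
finger_gap: 33.1
grip_force: 30.1
```

>>> step_arm(
  targets=[
    [[0,0,35,0,0,0],[0,0,60,0,0,0],[-131,16,60,0,0,0],[-131,16,60,0,0,0],[-131,16,60,0,0,0],[-131,16,60,0,0,0],[-131,16,60,0,0,0],[-131,16,35,0,0,0],[-131,16,35,0,0,0],[-131,16,35,0,0,0]],
  ],
)

```text
time: 8.77
tool_pos: [493.6, 253.7, 72.7]
tcp_rot: [-179.9, 0.1, 75.8]
ft_force: [-0.3, -0.2, -0.8]
finger_gap: 33.0
grip_force: 30.3
```

>>> step_arm(
  targets=[
    [[0,0,-15,0,0,0],[0,0,-25,0,0,0],[0,0,-31,0,0,0],[0,0,-31,0,0,0],[0,0,-31,0,0,0]],
  ],
)

```text
time: 9.18
tool_pos: [494.5, 254.2, 42.9]
tcp_rot: [-180.0, 0.0, 75.8]
ft_force: [0.5, -0.2, -1.0]
finger_gap: 33.0
grip_force: 30.9
```

>>> step_arm(
  targets=[
    [[0,0,0,0,0,0],[0,0,0,0,0,0],[0,0,0,0,0,0],[0,0,0,0,0,0],[0,0,0,0,0,0],[0,0,20,0,0,0],[0,0,50,0,0,0],[0,0,80,0,0,0],[148,-154,80,0,0,0.5],[148,-154,80,0,0,1.0],[148,-154,80,0,0,1.342],[148,-154,80,0,0,1.342]],
  ],
  fingers=-1,
)

```text
time: 10.18
tool_pos: [608.1, 136.1, 123.5]
tcp_rot: [179.9, 0.0, 104.2]
ft_force: [1.6, 1.2, 0.1]
finger_gap: 85.4
grip_force: 0.0
```

>>> step_arm(
  targets=[
    [[0,0,0,0,0,0]],
  ],
)

```text
time: 10.27
tool_pos: [611.3, 131.3, 123.4]
tcp_rot: [179.8, 0.2, 104.2]
ft_force: [0.5, -0.2, 0.3]
finger_gap: 85.5
grip_force: 0.0
```

>>> step_arm(
  targets=[
    [[31,-32,0,0,0,0.846],[31,-32,0,0,0,0.846],[31,-32,0,0,0,0.846],[31,-32,0,0,0,0.846],[31,-32,0,0,0,0.846],[31,-32,0,0,0,0.846],[31,-32,0,0,0,0.846],[31,-32,0,0,0,0.846],[31,-32,-30,0,0,0.846],[31,-32,-55,0,0,0.846],[31,-32,-55,0,0,0.846],[31,-32,-55,0,0,0.846]],
  ],
)

```text
time: 11.27
tool_pos: [636.2, 105.0, 66.1]
tcp_rot: [-179.9, -0.2, 152.1]
ft_force: [0.5, -0.8, 0.1]
finger_gap: 85.4
grip_force: 0.0
```

```bash
python3 - <<'E'
from h import *
t=snap('top')['img'][150:270,150:310]; S=snap('scene'); s=S['img'][180:270,260:380]
print(r.sense()['tool_pos'], pix(S,(642,99,42)))
cv2.imwrite('pics/d4.png',np.hstack([cv2.resize(t,(400,300)),cv2.resize(s,(400,300))]))
E
```

```text
[638.80686293 105.20796951  69.45778739] (np.float64(317.6686844349775), np.float64(228.69238655141385))
```

View pics/d4.png

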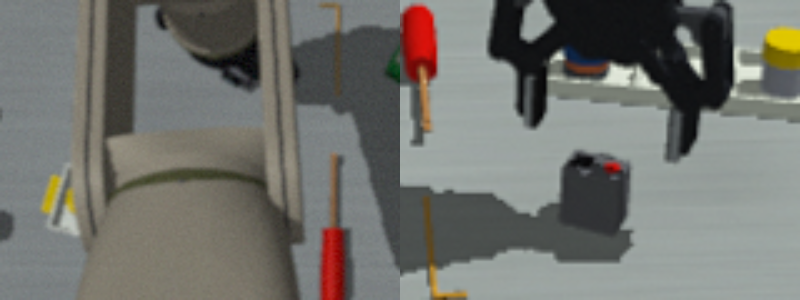

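The jar stands in its compartment. The fingers straddle the camera (top at (597,160), finger midpoint (605,138) at a greater height), and a shift of (+5,-6) is left.

>>> step_arm(
  targets=[
    [[5,-6,0,0,0,0],[5,-6,-15,0,0,0],[5,-6,-30,0,0,0],[5,-6,-30,0,0,0],[5,-6,-30,0,0,0]],
  ],
)

```text
time: 11.78
tool_pos: [641.1, 98.9, 35.4]
tcp_rot: [-179.9, -0.2, 152.3]
ft_force: [0.2, -1.0, 1.0]
finger_gap: 85.3
grip_force: 0.0
```

>>> step_arm(
  targets=[
    [[0,0,0,0,0,0],[0,0,0,0,0,0],[0,0,0,0,0,0],[0,0,0,0,0,0],[0,0,0,0,0,0],[0,0,0,0,0,0],[0,0,0,0,0,0],[0,0,0,0,0,0],[0,0,0,0,0,0]],
  ],
  fingers=1,
  newtons=40,
)

```text
time: 12.53
tool_pos: [643.6, 99.2, 38.7]
tcp_rot: [180.0, 0.1, 152.3]
ft_force: [-0.5, 0.7, 6.3]
finger_gap: 37.4
grip_force: 41.5
```

>>> step_arm(
  targets=[
    [[0,0,40,0,0,0],[0,0,80,0,0,-0.1],[-165,91,85,0,0,-1.335],[-165,91,85,0,0,-1.335],[-165,91,85,0,0,-1.335],[-165,91,85,0,0,-1.335],[-165,91,85,0,0,-1.335],[-165,91,85,0,0,-1.335],[-165,91,85,0,0,-1.335],[-165,91,85,0,0,-1.335],[-165,91,85,0,0,-1.335],[-165,91,85,0,0,-1.335]],
  ],
)

```text
time: 13.53
tool_pos: [477.4, 190.0, 122.4]
tcp_rot: [-180.0, 0.0, 75.4]
ft_force: [-0.2, 0.0, -1.1]
finger_gap: 37.0
grip_force: 40.8
```

>>> step_arm(
  targets=[
    [[0,0,0,0,0,0],[0,0,0,0,0,0]],
  ],
)

```text
time: 13.7
tool_pos: [477.6, 190.0, 122.5]
tcp_rot: [-180.0, 0.0, 76.0]
ft_force: [0.5, -0.2, -0.5]
finger_gap: 37.2
grip_force: 40.8
```

>>> step_arm(
  targets=[
    [[0,0,-35,0,0,0],[0,0,-60,0,0,0],[0,0,-72,0,0,0],[0,0,-80,0,0,0],[0,0,-80,0,0,0],[0,0,-80,0,0,0]],
  ],
)

```text
time: 14.2
tool_pos: [478.4, 190.2, 43.4]
tcp_rot: [180.0, -0.0, 75.9]
ft_force: [0.7, -0.2, -0.9]
finger_gap: 36.9
grip_force: 42.0
```

>>> step_arm(
  targets=[
    [[0,0,0,0,0,0],[0,0,0,0,0,0],[0,0,0,0,0,0],[0,0,0,0,0,0],[0,0,0,0,0,0],[0,0,20,0,0,0],[0,0,50,0,0,0],[0,0,90,0,0,0],[0,0,90,0,0,0]],
  ],
  fingers=-1,
)

```text
time: 14.95
tool_pos: [482.3, 191.4, 141.1]
tcp_rot: [179.4, -0.3, 75.8]
ft_force: [1.5, 0.7, 1.6]
finger_gap: 85.4
grip_force: 0.0
```

>>> step_arm(
  targets=[
    [[-7,180,0,0,0,0.478],[-7,180,0,0,0,0.478],[-7,180,0,0,0,0.478],[-7,180,0,0,0,0.478],[-7,180,0,0,0,0.478],[-7,180,0,0,0,0.478],[-7,180,-35,0,0,0.478],[-7,180,-65,0,0,0.478],[-7,180,-65,0,0,0.478],[-7,180,-65,0,0,0.478]],
  ],
)

```text
time: 15.78
tool_pos: [469.4, 368.0, 66.0]
tcp_rot: [-179.7, 0.1, 103.1]
ft_force: [0.3, 0.7, 0.2]
finger_gap: 85.1
grip_force: 0.0
```

```bash
python3 - <<'E'
from h import *
t=snap('top')['img'][190:280,110:270]; S=snap('scene'); s=S['img'][130:250,290:450]
p=r.sense()['tool_pos']; print(p, [np.round(pix(S,q),1) for q in [p+[41,10,-8],p-[41,10,8],(471,370,20)]])
cv2.imwrite('pics/d5.png',np.hstack([cv2.resize(t,(400,225)),cv2.resize(s,(400,300))[:225]]))
E
```

```text
[472.00680904 369.8951557   69.70802371] [array([432.6, 186.5]), array([413.1, 170.5]), array([419.7, 193.4])]
```

View pics/d5.png

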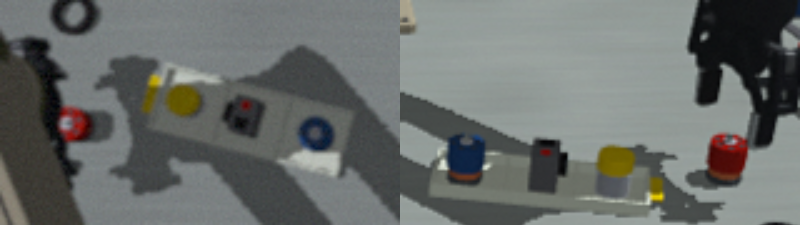

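The white tray is complete and all three parts are upright. The red motor (728,157) is between the fingers, so I descend and grip.

>>> step_arm(
  targets=[
    [[0,1,-15,0,0,0],[0,1,-30,0,0,0],[0,1,-30,0,0,0],[0,1,-30,0,0,0]],
  ],
)

```text
time: 16.22
tool_pos: [471.6, 371.1, 39.4]
tcp_rot: [179.9, -0.0, 103.2]
ft_force: [0.9, -0.7, 0.3]
finger_gap: 85.4
grip_force: 0.0
```

>>> step_arm(
  targets=[
    [[0,0,0,0,0,0],[0,0,0,0,0,0],[0,0,0,0,0,0],[0,0,0,0,0,0],[0,0,0,0,0,0],[0,0,0,0,0,0],[0,0,0,0,0,0],[0,0,0,0,0,0],[0,0,0,0,0,0]],
  ],
  fingers=1,
  newtons=40,
)

```text
time: 16.97
tool_pos: [471.6, 371.5, 39.0]
tcp_rot: [179.9, -0.0, 103.2]
ft_force: [-1.2, -1.3, 5.9]
finger_gap: 34.7
grip_force: 39.9
```

>>> step_arm(
  targets=[
    [[0,0,40,0,0,0],[0,0,80,0,0,0],[-14,-492,90,0,0,0],[-14,-492,90,0,0,0],[-14,-492,90,0,0,0],[-14,-492,90,0,0,0],[-14,-492,90,0,0,0],[-14,-492,90,0,0,0],[-14,-492,90,0,0,0],[-14,-492,90,0,0,0],[-14,-492,90,0,0,0],[-14,-492,90,0,0,0]],
  ],
)

```text
time: 17.97
tool_pos: [458.6, -47.2, 126.6]
tcp_rot: [180.0, 0.0, 103.2]
ft_force: [1.1, -0.1, -0.2]
finger_gap: 34.6
grip_force: 40.3
```

>>> step_arm(
  targets=[
    [[0,0,0,0,0,0],[0,0,0,0,0,0],[0,0,0,0,0,0]],
  ],
)

```text
time: 18.22
tool_pos: [459.0, -45.3, 126.3]
tcp_rot: [-180.0, -0.0, 103.1]
ft_force: [-0.5, 0.9, -1.1]
finger_gap: 34.4
grip_force: 40.3
```

>>> step_arm(
  targets=[
    [[-2,-75,0,0,0,0],[-2,-75,0,0,0,0],[-2,-75,0,0,0,0],[-2,-75,-30,0,0,0],[-2,-75,-60,0,0,0],[-2,-75,-60,0,0,0],[-2,-75,-60,0,0,0]],
  ],
)

```text
time: 18.8
tool_pos: [455.5, -118.1, 64.8]
tcp_rot: [-179.8, -0.2, 103.3]
ft_force: [0.5, -0.3, -0.3]
finger_gap: 34.9
grip_force: 40.4
```

```bash
python3 - <<'E'
from h import *
S=snap('scene'); s=S['img'][160:260,120:320]
p=r.sense()['tool_pos']; print(p)
for n,q in [('short',(457,-121,3)),('long',(479,-217,3)),('bat',(660,-87,38))]: print(n,np.round(pix(S,q),1))
cv2.imwrite('pics/d6.png',cv2.resize(s,(800,400)))
E
```

```text
[ 457.03788742 -118.84708627   66.58717191]
short [215.8 202.2]
long [174.7 208.1]
bat [227.4 238. ]
```

View pics/d6.png

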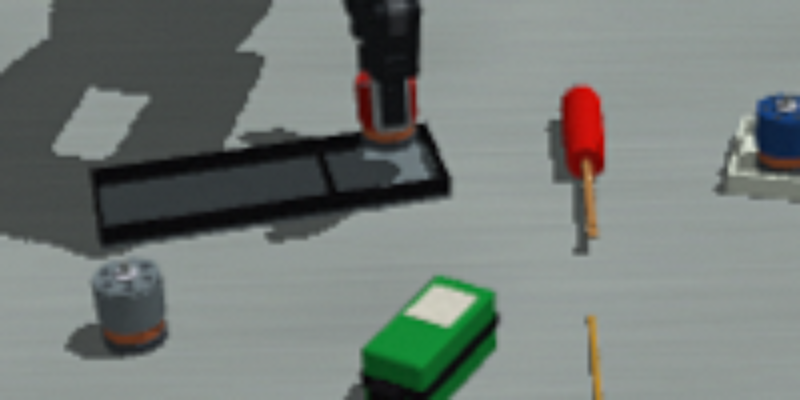

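The red motor hangs over the short compartment, whose centre at (387,164) matches the prediction. I lower it and release.

>>> step_arm(
  targets=[
    [[0,-1,-12,0,0,0],[0,-1,-20,0,0,0],[0,-1,-24,0,0,0],[0,-1,-24,0,0,0],[0,-1,-24,0,0,0]],
  ],
)

```text
time: 19.27
tool_pos: [457.4, -121.2, 43.0]
tcp_rot: [180.0, 0.0, 103.2]
ft_force: [-0.9, -0.6, -0.7]
finger_gap: 34.8
grip_force: 40.4
```

>>> step_arm(
  targets=[
    [[0,0,0,0,0,0],[0,0,0,0,0,0],[0,0,0,0,0,0],[0,0,0,0,0,0],[0,0,0,0,0,0],[0,0,20,0,0,0],[0,0,50,0,0,0],[0,0,90,0,0,0],[0,0,90,0,0,0]],
  ],
  fingers=-1,
)

```text
time: 20.02
tool_pos: [461.2, -122.9, 140.3]
tcp_rot: [179.5, 0.3, 103.2]
ft_force: [1.0, -0.5, 0.6]
finger_gap: 85.4
grip_force: 0.0
```

>>> step_arm(
  targets=[
    [[202,32,0,0,0,0.845],[202,32,0,0,0,0.845],[202,32,0,0,0,0.845],[202,32,0,0,0,0.845],[202,32,0,0,0,0.845],[202,32,0,0,0,0.845],[202,32,0,0,0,0.845],[202,32,0,0,0,0.845],[202,32,-35,0,0,0.845],[202,32,-65,0,0,0.845],[202,32,-65,0,0,0.845],[202,32,-65,0,0,0.845]],
  ],
)

```text
time: 21.02
tool_pos: [656.9, -89.0, 65.5]
tcp_rot: [-179.9, -0.3, 151.4]
ft_force: [1.3, 0.0, 0.3]
finger_gap: 85.1
grip_force: 0.0
```

```bash
python3 - <<'E'
from h import *
S=snap('scene'); s=S['img'][170:270,140:300]
p=r.sense()['tool_pos']; print(p,[np.round(pix(S,q),1) for q in[(660,-87,38),p-[0,0,8]]])
cv2.imwrite('pics/d7.png',cv2.resize(s,(800,500)))
E
```

```text
[658.76611445 -89.40216621  67.99418999] [array([227.4, 238. ]), array([225.7, 228.7])]
```

View pics/d7.png

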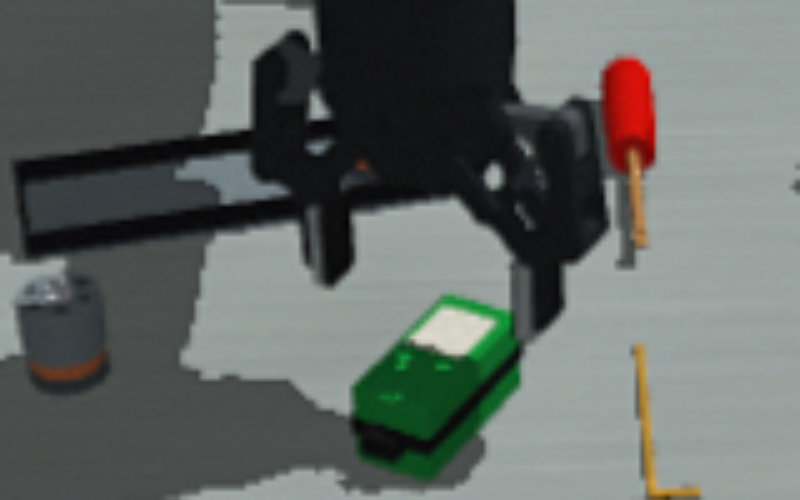

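The battery's top-face corners are at crop (447,293), (517,325), (430,440) and (353,388), which looks farther out than estimated. I cast them onto z=38 and check the size.

```bash
python3 - <<'E'
from h import *
S=snap('scene'); T=vision.snapshot('top')
P=np.array([onz(S,140+u/5-.4,170+v/5-.4,38)[:2] for u,v in [(447,293),(517,325),(430,440),(353,388)]])
print(P.round(0).tolist(),P.mean(0).round(1),np.linalg.norm(np.roll(P,-1,0)-P,axis=1).round(0))
# fingertips seen at (330,283),(530,335) crop, tip z about tcp-9
p=r.sense()['tool_pos'];print(p)
for u,v in [(330,275),(535,330)]: print(onz(S,140+u/5-.4,170+v/5-.4,p[2]-9).round(0))
E
```

```text
[[624.0, -84.0], [649.0, -55.0], [725.0, -89.0], [690.0, -120.0]] [672.3 -87.2] [38. 83. 47. 75.]
[660.7111454  -89.8154869   70.37954769]
[ 644. -130.   61.]
[687. -48.  61.]
```

The finger tips measured the same way come out 5 mm too far in x, so the battery is at about (662,-87). I make a small correction and grip.

>>> step_arm(
  targets=[
    [[2,2,-15,0,0,0],[2,2,-31,0,0,0],[2,2,-31,0,0,0],[2,2,-31,0,0,0]],
  ],
)

```text
time: 21.5
tool_pos: [660.5, -87.1, 35.6]
tcp_rot: [-180.0, -0.1, 151.6]
ft_force: [0.3, 0.1, -1.5]
finger_gap: 85.2
grip_force: 0.0
```

>>> step_arm(
  targets=[
    [[0,0,0,0,0,0],[0,0,0,0,0,0],[0,0,0,0,0,0],[0,0,0,0,0,0],[0,0,0,0,0,0],[0,0,0,0,0,0],[0,0,0,0,0,0],[0,0,0,0,0,0],[0,0,0,0,0,0]],
  ],
  fingers=1,
  newtons=60,
)

```text
time: 22.25
tool_pos: [662.0, -87.5, 37.6]
tcp_rot: [180.0, 0.1, 151.6]
ft_force: [1.5, -0.3, 5.7]
finger_gap: 34.8
grip_force: 62.4
```

>>> step_arm(
  targets=[
    [[0,0,40,0,0,0],[0,0,80,0,0,0],[-182,-129,90,0,0,-0.843],[-182,-129,90,0,0,-0.843],[-182,-129,90,0,0,-0.843],[-182,-129,90,0,0,-0.843],[-182,-129,90,0,0,-0.843],[-182,-129,90,0,0,-0.843],[-182,-129,90,0,0,-0.843],[-182,-129,90,0,0,-0.843],[-182,-129,90,0,0,-0.843],[-182,-129,90,0,0,-0.843]],
  ],
)

```text
time: 23.25
tool_pos: [479.4, -215.9, 126.2]
tcp_rot: [-180.0, -0.0, 103.5]
ft_force: [-0.1, -0.7, -2.1]
finger_gap: 35.0
grip_force: 61.5
```

>>> step_arm(
  targets=[
    [[0,0,-30,0,0,0],[0,0,-55,0,0,0],[0,0,-55,0,0,0],[0,0,-55,0,0,0]],
  ],
)

```text
time: 23.58
tool_pos: [478.0, -214.9, 69.8]
tcp_rot: [-179.8, -0.2, 103.5]
ft_force: [0.6, 1.0, -0.7]
finger_gap: 34.3
grip_force: 61.4
```

```bash
python3 - <<'E'
from h import *
S=snap('scene'); s=S['img'][140:240,120:280]; print(r.sense()['tool_pos'])
cv2.imwrite('pics/d8.png',cv2.resize(s,(800,500)))
E
```

```text
[ 479.32177022 -215.76903073   71.53134962]
```

View pics/d8.png

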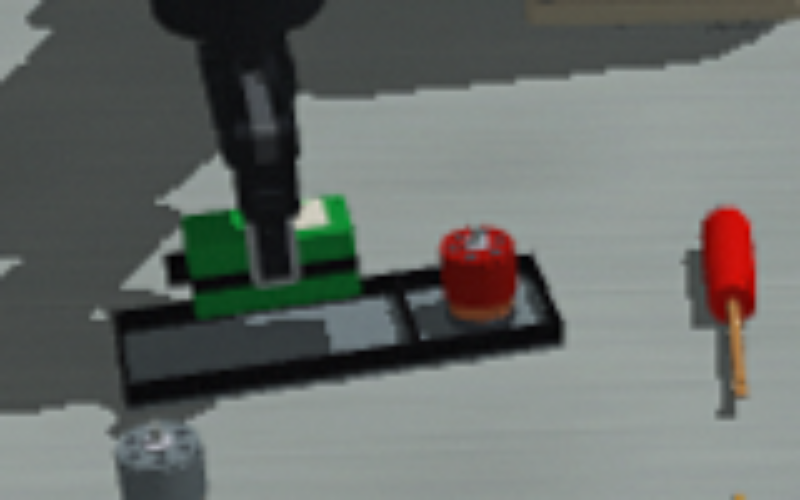

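The red motor stands in the short compartment. The battery is aligned over the long one with its plug at the far end, so I lower and release it.

>>> step_arm(
  targets=[
    [[0,-1,-14,0,0,0],[0,-1,-23,0,0,0],[0,-1,-29,0,0,0],[0,-1,-29,0,0,0],[0,-1,-29,0,0,0]],
  ],
)

```text
time: 24.05
tool_pos: [479.2, -217.2, 42.6]
tcp_rot: [-180.0, -0.0, 103.3]
ft_force: [-0.2, 0.3, -1.3]
finger_gap: 35.0
grip_force: 61.5
```

>>> step_arm(
  targets=[
    [[0,0,0,0,0,0],[0,0,0,0,0,0],[0,0,0,0,0,0],[0,0,0,0,0,0],[0,0,0,0,0,0],[0,0,20,0,0,0],[0,0,50,0,0,0],[0,0,90,0,0,0],[0,0,120,0,0,0],[0,-150,150,0,0,0],[0,-150,150,0,0,0],[0,-150,150,0,0,0]],
  ],
  fingers=-1,
)

```text
time: 25.05
tool_pos: [479.7, -341.1, 188.7]
tcp_rot: [179.9, 0.1, 103.4]
ft_force: [0.2, -0.5, -0.0]
finger_gap: 85.9
grip_force: 0.0
```

>>> step_arm(
  targets=[
    [[-60,-160,20,0,0,0],[-60,-160,20,0,0,0],[-60,-160,20,0,0,0],[-60,-160,20,0,0,0],[-60,-160,20,0,0,0],[-60,-160,20,0,0,0],[-60,-160,20,0,0,0]],
  ],
)

```text
time: 25.63
tool_pos: [418.9, -499.8, 206.5]
tcp_rot: [180.0, -0.1, 103.2]
ft_force: [-0.3, 0.7, -0.2]
finger_gap: 85.4
grip_force: 0.0
```

```bash
python3 - <<'E'
from h import *
t=snap('top')['img'][160:270,120:450]; s=snap('scene')['img'][160:270,80:440]
cv2.imwrite('pics/d9.png',np.vstack([cv2.resize(t,(800,267)),cv2.resize(s,(800,244))]))
E
```

```text
(no output)
```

View pics/d9.png

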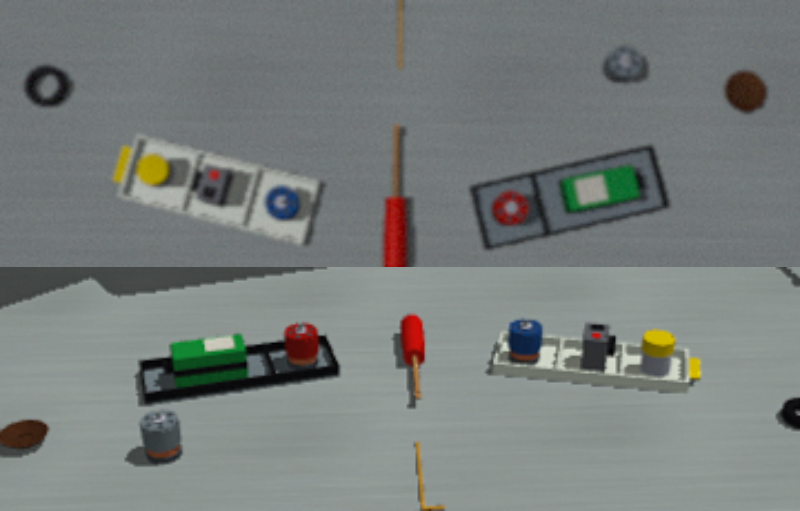

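All five parts stand upright near the centres of their compartments: jar (152,170), camera (213,185), blue (283,203), red (510,208) and battery (600,190). The grey motor is untouched. I hand in.

```bash
python3 -c "
from bench import r
print(r.hand_in())"
```

```text
the job is handed in; nothing more can be done
None
```

Both kits are made up and handed in at about 26 s of the 106 s allowed: the last pictures show all five parts upright in their named compartments and the grey motor not moved; the hand-in returned no verdict.

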